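# Aim the inspection lamp, peel the stuck palette off and present it

### The arm

A 6-joint arm with a two-finger parallel gripper is mounted at the origin on the work surface. World frame = base frame: x ahead of the robot, y to its left, z up, the work surface at z = 0. Lengths are in m, angles in rad, forces in N, time in s.
With the tool pointing down it reaches from about 0.375 to 0.9 m from the base axis. Payload 3.1 kg.
Tool frame: the origin (TCP) lies midway between the tips of the shut fingers; the grasp point (between the pads) lies 19 mm behind it; z points along the fingers, y is the line along which they close (so a half turn about z gives the same grasp; the last joint's range is limited). The gripper opens to 85 mm and grips with 20 to 120 N. Pads are 22 mm wide; open, the fingers measure 114 mm over their backs; the gripper's body (76 mm by 85 mm) begins 54 mm behind the grasp point. The pads swing forward as they close: fully open they stand 13 mm farther back than shut.
Start: joints at [1.034, 0.527, 1.433, -0, 1.181, -0.178], TCP at [0.219, 0.585, 0.231] pointing down, gripper open.
Joint ranges: [-3.08, 3.08], [-0.75, 2.2], [0.22, 2.44], [-1.43, 4.57], [0, 2.65], [-2.85, 2.85]. Speed limits (rad/s): [2.79, 2.79, 3.14, 3.14, 3.14, 3.14].

### API

Orientations are given as a unit quaternion [x, y, z, w].
In Python, from station import manip gives the robot as it stands.
- The arm moves only by the tool drive_tool, never from a script. Its argument "motion" is a list that holds one entry, the list of rows, each a list of 5 numbers: the finger opening in mm, from 0 to 85.4, then the shift along the tool's x, y, z in units of 30 mm (1.0 is 30 mm), then the turn about the tool's z in units of 8 degrees (1.0 is 8 degrees). In form: [[[fingers, x, y, z, yaw], ...]]. A call has 1 to 10 rows; each row is the pose to reach, as a shift and turn from the pose commanded when the call began, along the tool's axes at that moment; what a row does not reach only later rows make up. A row lasts 1/10 s, in which the tool goes at most 50 mm and 8.59 degrees, less where a joint would pass 70% of its speed; a pose out of reach is approached as far as the arm can. A call with a gripper value outside its range is refused whole. The fingers move at their own pace and stop on an object; "squeeze" is the grip in N (left out, the last holds). Time passes only in rows, so rows that repeat a pose let the fingers close. It gives the time, the measured TCP pose, the force, the opening and the grip force at its end, in the units of the state.
- manip.sense(): the state, without advancing time (a new reading comes with each control period).
- manip.snapshot(name): name is "scene" or "top" or "wrist"; returns the picture (400x640x3 uint8, red, green, blue); there is no depth.
- manip.camera_model(name): a dict with "fov_y" (degrees; the focal length in pixels is half the picture's height over the tangent of half this angle, whatever the lens; pixels are square), "cx", "cy" (the principal point, pixels), "k1" (the pictures are not rectified: a ray, as slopes to the right and down, at radius r is drawn at 1 + k1 r^2 times it, then the intrinsics apply), "origin" and "orientation" of the camera in the world. Camera axes: x right, y up, looking along -z (the intrinsics and any distortion apply to the point x, -y, -z); pixel columns grow to the right and rows downward; lengths in m; the calibration is good to about 2 mm. A picture is of the moment at which its call begins: read the wrist's pose just before it. camera_model takes no time and is no camera call; for the wrist camera it gives the pose at the moment of the call.
- manip.sign_off(): hands the job in; it is judged then, once.
The state is a dict: "t": time; "q": joint angles; "qd": joint speeds; "tau": joint torques, N m; "tcp_pos": TCP position; "tool_rot": TCP orientation; "force": force on the tool from outside, world axes, zero at the start; "ft_torque": the same for the moment, N m; "finger_gap": opening from 0.0 (shut) to 1.0 (fully open); "gripper_force": force on a finger pad.
Only numpy, scipy, OpenCV 4.12 (cv2) and the standard library are available. Lean on these libraries where they do the work, as an engineer would, in place of code of your own. Each camera call takes 0.05 s, during which the arm holds its last target. There are 200 camera calls.

### The job

Turn the inspection lamp's black knob until its red pointer stands on the wide green mark. Then take the black paint palette by its upright thumb grip and peel it off the blue tray it sticks in: raise the thumb-grip corner well up while the opposite corner stays down, so that the blue tray is not pulled up with it. Finish still holding the palette, at rest, level and right way up, centred over the white round pad with its underside about 15 cm above the table, the pointer still on the mark and the other things on the bench left where they were.

Things in the scene. Friction and masses are not known exactly. Their poses are not given: they have to be found in the camera images.
- knob (a joint): angle of the lamp's knob, rad: 0 to 3.2, grows clockwise seen from above; stays where it is left (friction 0.03 N m). Round black knob 44 mm across with an upright bar on it, 14 mm wide, 42 mm long, 30 mm tall. At angle q the bar lies along the x axis of station turned clockwise by q.
- knob_grip (a point): on the knob's axis, at the height to grip its bar (bar top is 7 mm above this point, bar foot 23 mm below, housing top 37 mm below); its x axis lies along the bar
- pointer (a joint): angle of the lamp head and its red pointer, rad, clockwise from above; geared to the knob: pointer = 0.5 x knob. The green mark is at 0.80 (knob 1.60); smaller values are before the mark. Scale ticks are 0.2 apart.
- pointer_tip (a point): tip of the red pointer, 46 mm from the lamp head's axis and just above the white housing
- station: inspection lamp station, fixed: round white pad (124 mm across) and, to its -y, a white housing 200 x 110 x 40 mm with knob, scale and lamp head (top 94 mm above the table). Origin on the table under the pad's centre; z up. Knob axis at x = -110, y = -165 mm, lamp axis at x = 0, y = -165 mm; at the green mark the pointer points along +y, to the pad.
- pad (a point): centre of the white round pad's top, 4 mm above the table
- palette: black plastic paint palette, 0.11 to 0.15 kg: 146 mm square flange 5 mm thick (z = 20 to 25 mm), four wells under it. Origin at the middle, level with the wells' undersides, z up; nested, it is 16 mm above the table. x runs along a diagonal: the thumb-grip corner lies to -x (flange corner 103 mm out), the far one to +x.
- palette_grip (a point): grip point of the thumb grip: upright fin on the corner, orange top, 30 mm long (x = -113 to -83 mm in the palette's frame), 9 mm thick along y, z = 25 to 60 mm. The point is at x = -98, z = 47 mm; fingers close along the palette's y
- palette_near (a point): thumb-grip corner, flange underside, x = -90, z = 20 mm in the palette's frame. The palette sticks in four rubber spring catches at the middles of the flange's edges: two light ones here, two tight ones beside the far corner. Each lets go when its edge has risen about 6 mm. Pulled level, all hold at once and the blue tray comes up too
- palette_far (a point): far corner, across from the thumb grip, flange underside, x = +90, z = 20 mm in the palette's frame. The palette turns about this corner (on the blue tray's rim) when the thumb grip is raised; the catches lie 45 and 148 mm from it along x, so after about 10 degrees all four have let go and the palette lifts off
- cradle: wooden base fixed on the table, 172 mm square, 8 mm thick, its corners towards its own x and y axes; origin on the table under its middle, z up. The nested palette has the cradle's middle and yaw. Two steel guide posts, 8 mm thick and 46 mm high, stand 115 mm out along +y and -y.
- lower (a joint): how far the blue tray is lifted in the cradle, m: 0 = down. It slides up freely on the guide posts without tilting and falls back by its weight, 0.48 kg. Ceramic, 136 mm square, four pockets, rim 36 mm above the table, corners along the cradle's x and y; the palette's flange rests on its rim, its wells hang in the pockets with 5 mm play.
- bottle: small paint bottle with red cap, 40 mm diameter, 75 mm tall; origin at centre of its underside. Bystander: leave it.
- mug: white mug, 72 mm diameter, 85 mm tall, with brushes standing in it up to 150 mm; origin at centre of its underside. Bystander: leave it.
- brush: red-handled paint brush lying on the table, 200 mm long, along its own x; origin at the underside of its middle. Bystander: leave it.
- charm_a: painted round wooden charm, 38 mm diameter, 8 mm thick, lying flat; origin at centre of its underside. Bystander: leave it.
- charm_b: second painted round wooden charm, as charm_a. Bystander: leave it.
- block: dark wooden block, 100 x 28 x 22 mm, long along its own x; origin at centre of its underside. Bystander: leave it.
- organiser: clear plastic compartment box, fixed on the table, 170 x 240 x 50 mm; origin at centre of its underside. Bystander.
Things that resemble listed ones, but are neither listed nor needed, are in the scene too. Of the things shaped like the palette, the black one is meant.

How it is judged:
On the way, in this order (a step that is already met when the one before it is completed fails the run):
1. the red pointer stands on the green mark, the palette still nested (value of joint pointer between 0.73 and 0.87 rad and z of palette_near in the frame of cradle below 0.044 m), for 0.2 s.
2. the thumb-grip corner is raised by more than 14 mm while the opposite corner is still down (raised less than 6 mm) (z of palette_near in the frame of cradle above 0.05 m and z of palette_far in the frame of cradle below 0.042 m), for 0.1 s.
At the end, for the whole second after the job is handed in: Fingers hold the palette, middle within 40 mm of the pad centre seen from above, underside 11 to 19 cm above the table, level within 0.2 rad, at rest, not touching the lamp station; pointer within 0.07 rad of the mark (0.73 to 0.87); blue tray lifted less than 4 mm (value of joint pointer between 0.73 and 0.87 rad and value of joint lower below 0.004 m and contact force between the fingers and palette above 2 N and horizontal distance between palette and pad below 0.04 m and height (world z) of palette between 0.11 and 0.19 m and angle between palette's own z axis and vertical below 0.2 rad and linear speed of palette below 0.03 m/s and contact force between palette and station below 0.2 N); the arm keeps its last pose, push and grip.
It fails at once if the blue tray is pulled up with the palette (more than 8 mm) (value of joint lower above 0.008 m).
It fails at once if a bystander (bottle, mug, brush, charm or block) is moved by more than 30 mm (distance of any of bottle, mug, brush, charm_a, charm_b, block from where it was at the start of the episode above 0.03 m).
It also fails if it takes over 58 s, if anything falls off the work surface, if the arm or the gripper's body presses on something with over 40 N, if the wrist force passes 120 N, or if a joint passes its speed limit or range.

## Working session

There is one attempt and no reset: what is moved stays moved. The work goes in short steps, Python scripts to look and compute and a tool call to move; the robot and the scene stay as the last step left them, time stands still between calls to the robot, and variables do not carry over. Pictures are saved under pics/ and viewed, at most 10 in all, crops included, and the job is handed in when it is done.

Besides the shell and the picture viewer there is one more tool, called after "Request:" by a JSON object that holds its "name" and its "arguments", one argument or row to a line. drive_tool: Moves the arm, as the interface text tells. Its arguments: {"type":"object","properties":{"motion":{"type":"array","items":{"type":"array","items":{"type":"array","items":{"type":"number"}}}},"squeeze":{"type":"number"}},"required":["motion"]}

```bash
mkdir -p pics
cat > h.py <<'E'
import numpy as np, cv2
from scipy.spatial.transform import Rotation as R
from station import manip
def K(m,h=400):
    f=h/2/np.tan(np.radians(m["fov_y"])/2); return np.array([[f,0,m["cx"]],[0,f,m["cy"]],[0,0,1]]),np.array([m["k1"],0,0,0,0.])
def ray(m,uv):
    k,d=K(m); p=cv2.undistortPoints(np.array(uv,float).reshape(-1,1,2),k,d)[:,0]
    v=np.c_[p[:,0],-p[:,1],-np.ones(len(p))]
    return np.array(m["origin"]),R.from_quat(m["orientation"]).apply(v)
def plane(m,uv,z):
    o,v=ray(m,uv); return o+v*((z-o[2])/v[:,2])[:,None]
def proj(m,P):
    k,d=K(m); c=R.from_quat(m["orientation"]).inv().apply(np.atleast_2d(P)-np.array(m["origin"]))
    return cv2.projectPoints(c*[1,-1,-1],np.zeros(3),np.zeros(3),k,d)[0][:,0]
def snap(n,f):
    m=manip.camera_model(n); a=manip.snapshot(n); cv2.imwrite(f"pics/{f}.png",a[:,:,::-1]); return m,a
E
python3 - <<'E'
from h import *
for n in("scene","top"):
    m,a=snap(n,n+"0"); print(m)
print(manip.sense())
a=cv2.imread("pics/top0.png"); cv2.imwrite("pics/topb.png",cv2.resize(a,(800,500)))
E
```

```text
{'fov_y': 46.68627555468584, 'cx': 312.60271166101336, 'cy': 189.48811868311452, 'k1': -0.01283848646289755, 'origin': array([ 1.76925626, -0.1495777 ,  0.97209878]), 'orientation': array([0.35996972, 0.28757476, 0.56818401, 0.68182805])}
{'fov_y': 49.07214950881336, 'cx': 317.14586450037774, 'cy': 203.54112461888906, 'k1': -0.014585358967683136, 'origin': array([0.46817108, 0.07892685, 1.26843957]), 'orientation': array([-0.01367545,  0.01478376,  0.71441694, -0.69943038])}
{'t': 0.1, 'q': array([ 1.03450210e+00,  5.28403729e-01,  1.43377228e+00,  9.96657614e-06,
        1.18138853e+00, -1.78536552e-01]), 'qd': array([ 0.00086394, -0.00261672, -0.0041259 ,  0.00112998, -0.00172623,
       -0.00082863]), 'tau': array([-6.02190030e-04, -4.43307388e+01, -1.78585374e+01, -2.85242686e-04,
        3.85366991e-03, -4.04900604e-06]), 'tcp_pos': array([0.21851862, 0.58487281, 0.23041331]), 'tool_rot': array([ 1.77928194e-01,  9.84042980e-01, -9.22023028e-04, -3.49253251e-04]), 'force': array([0.06301148, 0.38619759, 0.70561554]), 'ft_torque': array([-0.01737587, -0.03380337, -0.02988776]), 'gripper_force': 0.0, 'finger_gap': 1.0010305158593784}
```

View pics/top0.png

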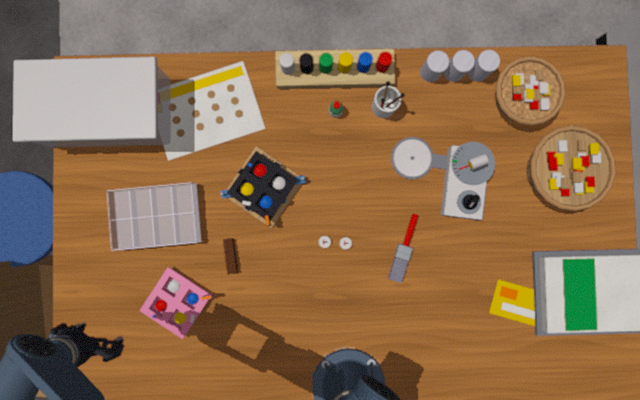

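View pics/scene0.png

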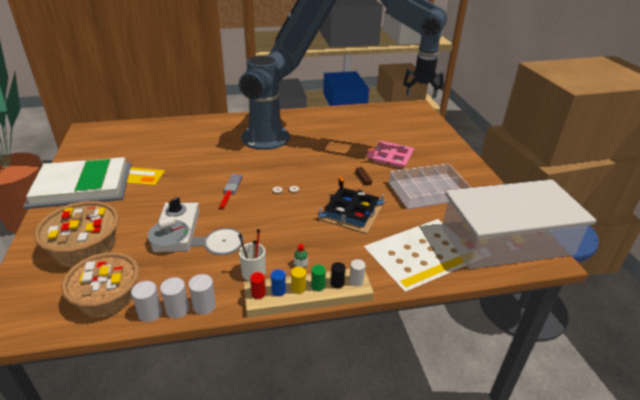

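The top view shows two palette-shaped things: a black one at (264,187), in a blue tray on a wooden base with steel posts, and a pink one at (176,302). The black one fits the description. Its orange fin is near (268,220). The station pad is at (412,158), the knob at (470,201) and the lamp head at (473,163). I'll confirm both with one enlarged crop.

Run:
```python
from h import *
a=cv2.imread("pics/top0.png")
A=cv2.resize(a[135:240,210:315],(400,400),interpolation=cv2.INTER_CUBIC)
B=cv2.resize(a[130:235,390:495],(400,400),interpolation=cv2.INTER_CUBIC)
cv2.imwrite("pics/crop1.png",np.hstack([A,B]))
```

```text
(no output)
```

View pics/crop1.png

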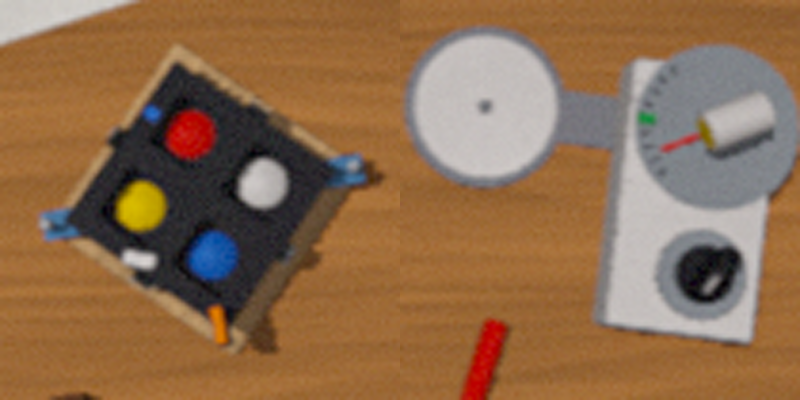

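The crop confirms both targets. The black palette with the orange fin sits in the blue tray, with posts at crop (60,222) and (348,170). On the station, the red pointer tip is at crop (663,150), about two ticks before the green mark at (647,118). The knob bar lies up-right near (709,275).

```bash
cat > m.py <<'E'
from h import *
def big(mask,n=1):
    c=cv2.findContours(mask.astype(np.uint8),cv2.RETR_EXTERNAL,cv2.CHAIN_APPROX_NONE)[0]; return sorted(c,key=cv2.contourArea)[-1].reshape(-1,2).astype(float)
def rot(q,u): return
if __name__=="__main__":
    m=manip.camera_model("top"); a=cv2.imread("pics/top0.png"); h=cv2.cvtColor(a,cv2.COLOR_BGR2HSV).astype(int); H,S,V=h[...,0],h[...,1],h[...,2]
    def roi(x0,x1,y0,y1):
        r=np.zeros(H.shape,bool); r[y0:y1,x0:x1]=1; return r
    # palette
    org=roi(260,280,210,232)&(H>4)&(H<15)&(S>200)&(V>150); ys,xs=np.nonzero(org); print("orange n",len(xs),xs.mean(),ys.mean())
    fin=plane(m,[[xs.mean(),ys.mean()]],.076)[0]; print("fin",fin)
    blk=roi(222,308,145,232)&(V<75)
    hull=cv2.convexHull(big(cv2.morphologyEx(blk.astype(np.uint8),cv2.MORPH_OPEN,np.ones((2,2)))).astype(np.float32))[:,0]
    w=plane(m,hull,.041)[:,:2].astype(np.float32); r=cv2.minAreaRect(w); print("black rect",r)
    t=[[210+60/3.81,135+222/3.81],[210+348/3.81,135+170/3.81]]; p=plane(m,t,.046); print("posts",p,np.linalg.norm(p[0]-p[1]),p.mean(0))
    # pad: white disc
    wh=roi(390,436,132,185)&(V>150)&(S<60); (c,rad)=cv2.minEnclosingCircle(big(wh).astype(np.float32)); 
    mm=cv2.moments(big(wh).astype(np.float32)); c2=(mm['m10']/mm['m00'],mm['m01']/mm['m00'])
    print("pad",c,c2,rad,plane(m,[c2],.004))
    gk=roi(455,490,186,220)&(S<60)
    red=roi(450,480,155,175)&((H<8)|(H>172))&(S>120); ys,xs=np.nonzero(red); print("red",list(zip(xs,ys)))
    gr=roi(450,460,150,170)&(H>45)&(H<80)&(S>120); ys,xs=np.nonzero(gr); print("green",xs.mean(),ys.mean(),plane(m,[[xs.mean(),ys.mean()]],.04))
    kr=plane(m,[[390+(702-400)/3.81,130+275/3.81]],.041); print("knob ring",kr)
    cor=[[390+(605-400)/3.81,130+322/3.81],[390+(752-400)/3.81,130+342/3.81],[390+(767-400)/3.81,130+200/3.81]]
    q=plane(m,cor,.04); print(q, np.degrees(np.arctan2(*(q[2]-q[1])[[1,0]])))
E
python3 m.py
```

```text
orange n 2 266.5 218.0
fin [0.47972977 0.21513304 0.076     ]
black rect ((0.567331075668335, 0.22733327746391296), (0.15467680990695953, 0.15354576706886292), 50.86311721801758)
posts [[0.55153248 0.33138537 0.046     ]
 [0.58530162 0.1192948  0.046     ]] 0.21476210524566727 [0.56841705 0.22534008 0.046     ]
pad (412.0261535644531, 157.5058135986328) (411.98089468779125, 157.56663560111835) 19.03268814086914 [[ 0.64681608 -0.2017506   0.004     ]]
red [(np.int64(467), np.int64(165)), (np.int64(468), np.int64(165)), (np.int64(464), np.int64(166)), (np.int64(465), np.int64(166)), (np.int64(466), np.int64(166)), (np.int64(467), np.int64(166)), (np.int64(468), np.int64(166)), (np.int64(462), np.int64(167)), (np.int64(463), np.int64(167)), (np.int64(464), np.int64(167)), (np.int64(465), np.int64(167)), (np.int64(459), np.int64(168)), (np.int64(460), np.int64(168)), (np.int64(461), np.int64(168)), (np.int64(462), np.int64(168)), (np.int64(459), np.int64(169)), (np.int64(460), np.int64(169))]
green 454.5 160.5 [[ 0.63097527 -0.31373372  0.04      ]]
knob ring [[ 0.51235896 -0.35100076  0.041     ]]
[[ 0.47926214 -0.27840805  0.04      ]
 [ 0.4621942  -0.38662498  0.04      ]
 [ 0.56689031 -0.40160505  0.04      ]] -8.142695372265788
```

```bash
cat >> h.py <<'E'
def plan(x,y,z,yang):
    """shift/turn units to TCP x,y,z with closing line at world angle yang (deg, mod 180)"""
    s=manip.sense(); r=R.from_quat(s["tool_rot"]); d=r.inv().apply(np.array([x,y,z])-s["tcp_pos"])/.03
    yv=r.as_matrix()[:,1]; cur=np.degrees(np.arctan2(yv[1],yv[0])); t=(cur-yang+90)%180-90
    print("plan",d.round(2),"yaw",round(t/8,2),"cur",cur.round(1),"q6",s["q"][5].round(2),"t",s["t"])
E
python3 - <<'E'
from h import *
m=manip.camera_model("top")
pt=plane(m,[[459,168.7]],.043)[0][:2]; L=np.array([.6232,-.3651]); d=pt-L; print(pt,np.linalg.norm(d)); a=np.degrees(np.arctan2(d[1],d[0])); print("ang",a,"pointer",.8-np.radians(a-81.8))
w=manip.camera_model("wrist"); s=manip.sense(); r=R.from_quat(s["tool_rot"]).inv(); print(r.apply(w["origin"]-s["tcp_pos"]),(r*R.from_quat(w["orientation"])).as_matrix().round(3),w["fov_y"])
plan(.5145,-.35,.25,42); plan(.50,.20,.25,99)
E
```

```text
[ 0.60714317 -0.32467247] 0.04349950581195034
ang 111.66177669573605 pointer 0.2788136761640929
[ 0.07897325 -0.0003457  -0.14188932] [[ 0.     0.953  0.304]
 [ 1.    -0.    -0.   ]
 [-0.     0.304 -0.953]] 71.39169412154213
plan [-20.15 -25.74  -0.61] yaw 3.44 cur 69.5 q6 -0.18 t 0.1
plan [-13.28  -8.73  -0.64] yaw -3.69 cur 69.5 q6 -0.18 t 0.1
```

Request:
{"name": "drive_tool", "arguments": {
  "motion": [
    [[50,-13.3,-8.7,-0.6,-3.7],[50,-13.3,-8.7,-0.6,-3.7],[50,-13.3,-8.7,-0.6,-3.7],[50,-13.3,-8.7,-0.6,-3.7],[50,-13.3,-8.7,-0.6,-3.7],[50,-13.3,-8.7,-0.6,-3.7],[50,-13.3,-8.7,-0.6,-3.7],[50,-13.3,-8.7,-0.6,-3.7],[50,-13.3,-8.7,-0.6,-3.7],[50,-13.3,-8.7,-0.6,-3.7]]
  ]
}}

```text
t: 1.1
tcp_pos: [0.5028, 0.1985, 0.2492]
tool_rot: [-0.078, 0.997, -0.0, 0.0]
force: [-0.2, 0.1, -0.2]
finger_gap: 0.589
gripper_force: 0.0
```

Request:
{"name": "drive_tool", "arguments": {
  "motion": [
    [[50,0,0,0,0],[50,0,0,0,0]]
  ]
}}

```text
t: 1.3
tcp_pos: [0.5011, 0.2005, 0.2488]
tool_rot: [-0.078, 0.997, 0.0, -0.001]
force: [-0.5, -1.5, -0.4]
finger_gap: 0.587
gripper_force: 0.0
```

Run:
```python
from h import *
import json
m,a=snap("wrist","w1"); json.dump({k:np.asarray(v).tolist() for k,v in m.items()},open("w1.json","w"))
print(manip.sense()["tcp_pos"]); plan(.5145,-.35,.25,50)
```

```text
[0.50031463 0.20131656 0.24881714]
plan [  2.43 -18.22  -0.04] yaw 6.13 cur 99.1 q6 -1.55 t 1.35
```

View pics/w1.png

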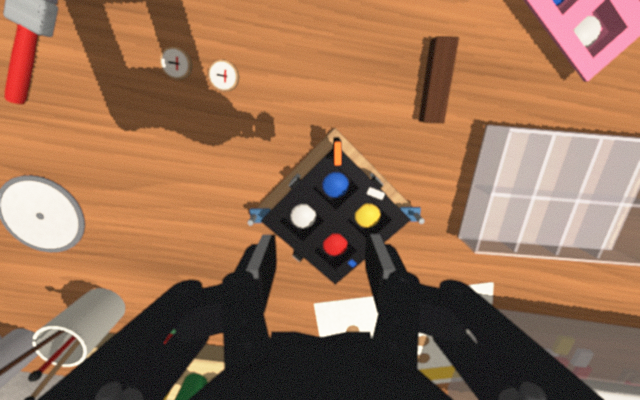

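The wrist view shows the orange fin at (338,152), the posts near (252,217) and (420,216), and the far flange corner at (335,282).

Run:
```python
from h import *
import json
m=json.load(open("w1.json")); a=cv2.imread("pics/w1.png"); h=cv2.cvtColor(a,cv2.COLOR_BGR2HSV).astype(int); H,S,V=h[...,0],h[...,1],h[...,2]
o=np.zeros(H.shape,bool); o[130:175,325:350]=1; o&=(H>3)&(H<16)&(S>190)&(V>190)
ys,xs=np.nonzero(o); print(len(xs),xs.min(),xs.max(),ys.min(),ys.max(),xs.mean(),ys.mean())
top=plane(m,[[xs.mean(),ys.min()],[xs.mean(),ys.max()],[xs.mean(),ys.mean()]],.076);print(top)
p=plane(m,np.c_[xs,ys],.076)[:,:2]; print("fin rect",cv2.minAreaRect(p.astype(np.float32)))
d=plane(m,[[335,282],[262,216],[411,215]],.041);print("far,right,left corners",d)
t=plane(m,[[252,219],[420,216]],.046);print("posts",t,np.linalg.norm(t[0]-t[1]),t.mean(0), np.degrees(np.arctan2(*(t[1]-t[0])[[1,0]]))-90)
pts=plane(m,[[40,216]],.004);print("pad",pts)
```

```text
57 334 340 142 164 336.2280701754386 154.52631578947367
[[0.46081075 0.21258383 0.076     ]
 [0.48552966 0.21692849 0.076     ]
 [0.47473795 0.21503191 0.076     ]]
fin rect ((0.473052442073822, 0.21559207141399384), (0.02522178925573826, 0.0068813529796898365), 10.203137397766113)
far,right,left corners [[0.6662366  0.24879079 0.041     ]
 [0.57867352 0.13317522 0.041     ]
 [0.54584098 0.33220156 0.041     ]]
posts [[0.5828526  0.12114739 0.046     ]
 [0.54361437 0.34236491 0.046     ]] 0.22467048642474158 [0.56323348 0.23175615 0.046     ] 10.058169454673305
pad [[ 0.64606453 -0.19786081  0.004     ]]
```

Request:
{"name": "drive_tool", "arguments": {
  "motion": [
    [[50,2.4,-18.2,0,6.1],[50,2.4,-18.2,0,6.1],[50,2.4,-18.2,0,6.1],[50,2.4,-18.2,0,6.1],[50,2.4,-18.2,0,6.1],[50,2.4,-18.2,0,6.1],[50,2.4,-18.2,0,6.1],[50,2.4,-18.2,0,6.1],[50,2.4,-18.2,0,6.1],[50,2.4,-18.2,0,6.1]]
  ]
}}

```text
t: 2.35
tcp_pos: [0.5152, -0.2983, 0.2491]
tool_rot: [0.338, 0.941, 0.0, -0.0]
force: [0.7, -0.6, 0.5]
finger_gap: 0.587
gripper_force: 0.0
```

Request:
{"name": "drive_tool", "arguments": {
  "motion": [
    [[50,0,0,0,0],[50,0,0,0,0],[50,0,0,0,0]]
  ]
}}

```text
t: 2.65
tcp_pos: [0.5149, -0.296, 0.2489]
tool_rot: [0.339, 0.941, 0.001, -0.001]
force: [0.9, -0.2, -0.9]
finger_gap: 0.581
gripper_force: 0.0
```

Run:
```python
from h import *
import json
m,a=snap("wrist","w2"); json.dump({k:np.asarray(v).tolist() for k,v in m.items()},open("w2.json","w"))
print(manip.sense()["tcp_pos"]); plan(.5145,-.35,.058,50)
```

```text
[ 0.51501079 -0.29594732  0.24908388]
plan [-1.15 -1.4   6.37] yaw 0.06 cur 50.5 q6 -1.59 t 2.7
```

View pics/w2.png

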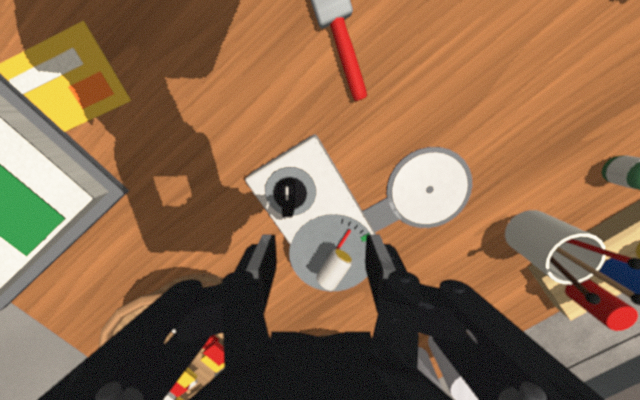

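The wrist view shows the knob ring at (290,192), with its bar upright in the picture at about x=288. The pointer is at about (345,238) and the pad centre at (430,189).

Run:
```python
from h import *
import json
m=json.load(open("w2.json")); a=cv2.imread("pics/w2.png"); h=cv2.cvtColor(a,cv2.COLOR_BGR2HSV).astype(int); H,S,V=h[...,0],h[...,1],h[...,2]
b=np.zeros(H.shape,np.uint8); b[165:222,265:315]=(V[165:222,265:315]<60); n,l,st,c=cv2.connectedComponentsWithStats(b); i=1+st[1:,4].argmax(); print(st[i],c[i])
pad=plane(m,[[430,189]],.004)[0]; kn=plane(m,[[290,192]],.042)[0]; d=kn-pad; print(pad,kn,np.hypot(*d[:2]),"yaw",np.degrees(np.arctan2(d[1],d[0]))+123.7)
g=plane(m,[[364,238]],.04);print("green",g)
e=plane(m,[[288,186],[288,213]],.084);print("bar ends",e,np.linalg.norm(e[0]-e[1]),e.mean(0),np.degrees(np.arctan2(*(e[1]-e[0])[[1,0]])))
k=a[160:225,255:325]; cv2.imwrite("pics/crop2.png",cv2.resize(k,None,fx=8,fy=8,interpolation=cv2.INTER_CUBIC))
```

```text
[273 178  33  39 829] [289.13751508 195.00965018]
[ 0.64611021 -0.1988366   0.004     ] [ 0.51357958 -0.34752839  0.042     ] 0.19918236726269475 yaw -8.010970851934601
green [[ 0.63012225 -0.31310942  0.04      ]]
bar ends [[ 0.49952175 -0.33235847  0.084     ]
 [ 0.52445839 -0.35447726  0.084     ]] 0.033332815849983065 [ 0.51199007 -0.34341786  0.084     ] -41.57301671934221
```

View pics/crop2.png

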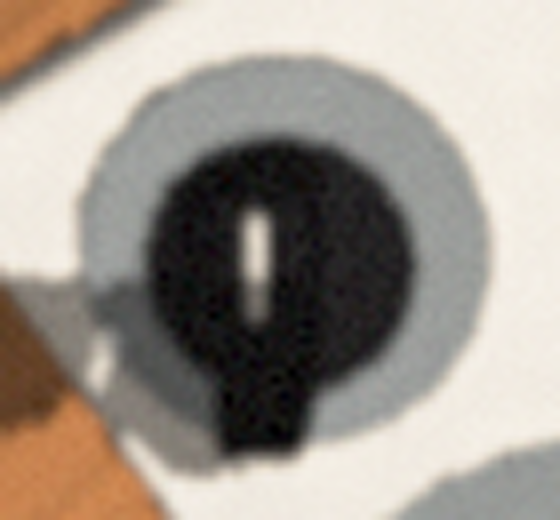

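The bar is vertical in the picture, so it lies at about -40° in the world, which puts the knob at about 0.56. The closing line of 50° fits. Moving over it and down.

Request:
{"name": "drive_tool", "arguments": {
  "motion": [
    [[50,-1.15,-1.35,0,0],[50,-1.15,-1.35,2,0],[50,-1.15,-1.35,4,0],[50,-1.15,-1.35,5,0],[50,-1.15,-1.35,6,0],[50,-1.15,-1.35,6.3,0],[50,-1.15,-1.35,6.3,0],[50,-1.15,-1.35,6.3,0]]
  ]
}}

```text
t: 3.5
tcp_pos: [0.5171, -0.3519, 0.0621]
tool_rot: [0.339, 0.941, -0.001, 0.001]
force: [-0.4, -0.1, 0.7]
finger_gap: 0.585
gripper_force: 0.0
```

Run:
```python
from h import *
plan(.514,-.349,.058,50)
```

```text
plan [0.14 0.01 0.14] yaw 0.05 cur 50.4 q6 -1.66 t 3.5
```

Request:
{"name": "drive_tool", "arguments": {
  "motion": [
    [[0,0,0,0,0],[0,0,0,0,0],[0,0,0,0,0],[0,0,0,0,0],[0,0,0,0,0]]
  ],
  "squeeze": 30
}}

```text
t: 4.0
tcp_pos: [0.5183, -0.3504, 0.0626]
tool_rot: [0.34, 0.94, 0.001, 0.002]
force: [5.5, 6.6, 5.8]
finger_gap: 0.155
gripper_force: 33.1
```

Request:
{"name": "drive_tool", "arguments": {
  "motion": [
    [[0,0.1,0.05,0,0.8],[0,0.1,0.05,0,1.6],[0,0.1,0.05,0,2.4],[0,0.1,0.05,0,3.2],[0,0.1,0.05,0,4.0],[0,0.1,0.05,0,4.8],[0,0.1,0.05,0,5.6],[0,0.1,0.05,0,6.4],[0,0.1,0.05,0,7.2],[0,0.1,0.05,0,7.4]]
  ]
}}

```text
t: 5.0
tcp_pos: [0.5137, -0.3519, 0.0627]
tool_rot: [0.76, 0.65, -0.002, 0.002]
force: [-5.3, -4.2, 5.3]
finger_gap: 0.158
gripper_force: 33.0
```

Request:
{"name": "drive_tool", "arguments": {
  "motion": [
    [[0,0,0,0,0],[0,0,0,0,0],[0,0,0,0,0]]
  ]
}}

```text
t: 5.3
tcp_pos: [0.5137, -0.3519, 0.0627]
tool_rot: [0.76, 0.65, -0.002, 0.002]
force: [-4.9, -5.8, 5.6]
finger_gap: 0.158
gripper_force: 33.0
```

Run:
```python
from h import *
plan(.514,-.349,.058,-9.8)
m,a=snap("top","top2"); h=cv2.cvtColor(a,cv2.COLOR_RGB2HSV).astype(int); H,S,V=h[...,0],h[...,1],h[...,2]
r=np.zeros(H.shape,bool); r[145:178,448:480]=1; r&=((H<8)|(H>172))&(S>110)
ys,xs=np.nonzero(r); print(sorted(zip(xs.tolist(),ys.tolist())))
L=np.array([.6228,-.3635])
if len(xs):
    i=xs<=xs.min()+1; pt=plane(m,[[xs[i].mean(),ys[i].mean()]],.043)[0][:2]; d=pt-L; print(pt,np.hypot(*d),.8-(np.arctan2(d[1],d[0])-np.radians(81.9)))
g=np.zeros(H.shape,bool); g[150:170,448:462]=1; g&=(H>45)&(H<80)&(S>100); ys,xs=np.nonzero(g); print("green",xs.mean() if len(xs) else None,ys.mean() if len(xs) else None)
```

```text
plan [ 0.1  -0.01  0.15] yaw 0.12 cur -8.8 q6 -0.62 t 5.3
[(458, 161), (458, 162), (459, 161), (459, 162), (460, 161), (460, 162), (461, 161), (461, 162), (462, 161), (462, 162), (463, 161), (463, 162), (464, 161), (464, 162), (465, 162), (466, 162)]
[ 0.62752138 -0.32397478] 0.03980621183478563 0.7775172088746185
green 454.55555555555554 160.66666666666666
```

The pointer is on the mark at about 0.78. Releasing, rising and rechecking.

Request:
{"name": "drive_tool", "arguments": {
  "motion": [
    [[45,0,0,0,0],[45,0,0,0,0],[45,0,0,0,0],[45,0,0,0,0],[45,0,0,-1.5,0],[45,0,0,-3,0],[45,0,0,-4,0],[45,0,0,-5,0],[45,0,0,-5,0]]
  ]
}}

```text
t: 6.25
tcp_pos: [0.5167, -0.3505, 0.2152]
tool_rot: [0.76, 0.65, 0.001, 0.005]
force: [1.0, -0.2, 0.2]
finger_gap: 0.527
gripper_force: 0.0
```

Run:
```python
from h import *
plan(.472,.2135,.2,-80.3)
m,a=snap("top","top3"); h=cv2.cvtColor(a,cv2.COLOR_RGB2HSV).astype(int); H,S,V=h[...,0],h[...,1],h[...,2]
r=np.zeros(H.shape,bool); r[145:178,448:480]=1; r&=((H<8)|(H>172))&(S>110)
ys,xs=np.nonzero(r); print(sorted(zip(xs.tolist(),ys.tolist())))
```

```text
plan [18.35 -4.38  0.37] yaw 8.93 cur -8.9 q6 -0.62 t 6.25
[(458, 161), (459, 161), (459, 162), (460, 161), (460, 162), (461, 161), (461, 162), (462, 161), (462, 162), (463, 161), (463, 162), (464, 161), (464, 162), (465, 162), (466, 162), (466, 163)]
```

Request:
{"name": "drive_tool", "arguments": {
  "motion": [
    [[45,18.35,-4.4,0,8.9],[45,18.35,-4.4,0,8.9],[45,18.35,-4.4,0,8.9],[45,18.35,-4.4,0,8.9],[45,18.35,-4.4,0,8.9],[45,18.35,-4.4,0,8.9],[45,18.35,-4.4,0,8.9],[45,18.35,-4.4,0,8.9],[45,18.35,-4.4,0,8.9],[45,18.35,-4.4,0,8.9]]
  ]
}}

```text
t: 7.3
tcp_pos: [0.4749, 0.1302, 0.2088]
tool_rot: [0.996, 0.085, -0.002, -0.0]
force: [1.2, -1.1, -0.7]
finger_gap: 0.533
gripper_force: 0.0
```

Request:
{"name": "drive_tool", "arguments": {
  "motion": [
    [[45,0,0,0,0],[45,0,0,0,0]]
  ]
}}

```text
t: 7.5
tcp_pos: [0.4751, 0.1296, 0.209]
tool_rot: [0.996, 0.088, -0.002, 0.0]
force: [0.6, 0.1, -0.5]
finger_gap: 0.528
gripper_force: 0.0
```

Run:
```python
from h import *
plan(.472,.2135,.12,-80.3)
```

```text
plan [ 0.4  -2.77  2.97] yaw 0.05 cur -79.9 q6 1.43 t 7.5
```

Request:
{"name": "drive_tool", "arguments": {
  "motion": [
    [[45,0.4,-2.8,0,0],[45,0.4,-2.8,1,0],[45,0.4,-2.8,2,0],[45,0.4,-2.8,3,0],[45,0.4,-2.8,3,0],[45,0.4,-2.8,3,0]]
  ]
}}

```text
t: 8.1
tcp_pos: [0.474, 0.2118, 0.1198]
tool_rot: [0.996, 0.085, -0.001, 0.0]
force: [0.1, -0.4, 0.5]
finger_gap: 0.526
gripper_force: 0.0
```

Run:
```python
from h import *
m,a=snap("wrist","w3")
h=cv2.cvtColor(a,cv2.COLOR_RGB2HSV).astype(int); H,S,V=h[...,0],h[...,1],h[...,2]
o=((H>3)&(H<16)&(S>190)&(V>190)).astype(np.uint8); q=proj(m,[.472,.2135,.076])[0]; print(q)
n,l,st,c=cv2.connectedComponentsWithStats(o)
for i in range(1,n):
    if st[i,4]>40 and np.hypot(*(c[i]-q))<90: ys,xs=np.nonzero(l==i); p=plane(m,np.c_[xs,ys],.076)[:,:2].astype(np.float32); print(st[i],c[i],cv2.minAreaRect(p))
plan(.472,.2135,.047,-80.3)
```

```text
[317.9733246 217.2286533]
plan [-0.08 -0.06  2.46] yaw 0.01 cur -80.2 q6 1.61 t 8.15
```

View pics/w3.png

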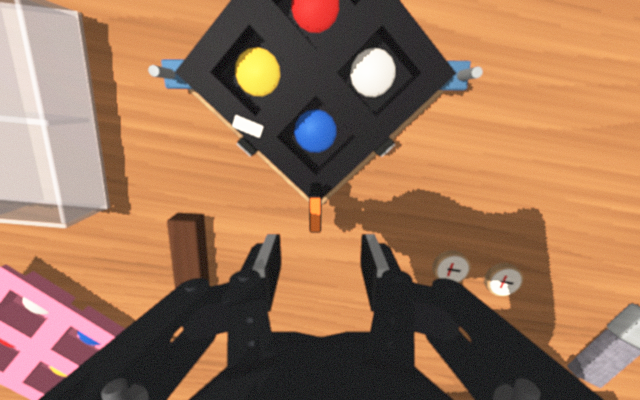

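The fin top is at about (316,214), against a predicted (318,217), and the posts at (153,71) and (477,72) are level, so the alignment is good. Descending and gripping, with a moderate squeeze so the fin can pivot between the pads.

Request:
{"name": "drive_tool", "arguments": {
  "motion": [
    [[45,-0.05,-0.03,1,0],[45,-0.05,-0.03,1.8,0],[45,-0.05,-0.03,2.4,0],[45,-0.05,-0.03,2.4,0],[45,-0.05,-0.03,2.4,0]]
  ]
}}

```text
t: 8.65
tcp_pos: [0.4735, 0.2137, 0.0496]
tool_rot: [0.996, 0.086, 0.001, -0.0]
force: [1.2, 0.1, 0.4]
finger_gap: 0.524
gripper_force: 0.0
```

Request:
{"name": "drive_tool", "arguments": {
  "motion": [
    [[0,0,0,0,0],[0,0,0,0,0],[0,0,0,0,0],[0,0,0,0,0],[0,0,0,0,0]]
  ],
  "squeeze": 40
}}

```text
t: 9.15
tcp_pos: [0.4729, 0.2142, 0.0496]
tool_rot: [0.996, 0.087, 0.001, -0.0]
force: [-0.2, -0.2, 5.5]
finger_gap: 0.098
gripper_force: 40.7
```

Request:
{"name": "drive_tool", "arguments": {
  "motion": [
    [[0,0.01,0,-0.07,0],[0,0.03,0,-0.14,0],[0,0.04,0,-0.21,0],[0,0.05,0,-0.28,0],[0,0.06,0,-0.33,0],[0,0.06,0,-0.33,0]]
  ],
  "squeeze": 30
}}

```text
t: 9.75
tcp_pos: [0.4724, 0.214, 0.0579]
tool_rot: [0.996, 0.086, -0.002, 0.0]
force: [-3.3, 0.5, -3.4]
finger_gap: 0.097
gripper_force: 39.1
```

```bash
cat > chk.py <<'E'
from h import *
import sys
# tray/palette check in scene view
m,a=snap("scene",sys.argv[1]); s=manip.sense(); print(s["tcp_pos"],s["force"].round(1),s["ft_torque"].round(2),s["finger_gap"],s["t"])
k=a[160:235,305:395]; cv2.imwrite(f"pics/{sys.argv[1]}c.png",cv2.resize(k,None,fx=6,fy=6,interpolation=cv2.INTER_CUBIC)[:,:,::-1])
h=cv2.cvtColor(a,cv2.COLOR_RGB2HSV).astype(int); b=(h[...,0]>95)&(h[...,0]<118)&(h[...,1]>110); r=np.zeros_like(b); r[180:225,314:330]=1; ys,xs=np.nonzero(b&r); print("left ear",len(xs),xs.mean(),ys.mean())
r[:]=0; r[180:225,370:392]=1; ys,xs=np.nonzero(b&r); print("right ear",len(xs),xs.mean() if len(xs) else 0,ys.mean() if len(xs) else 0)
E
python3 chk.py s1
python3 - <<'E'
import cv2,numpy as np
a=cv2.imread("pics/scene0.png"); h=cv2.cvtColor(a,cv2.COLOR_BGR2HSV).astype(int)
b=(h[...,0]>95)&(h[...,0]<118)&(h[...,1]>110)
for x in((314,330),(370,392)):
    r=np.zeros_like(b); r[180:225,x[0]:x[1]]=1; ys,xs=np.nonzero(b&r); print(len(xs),xs.mean() if len(xs) else 0,ys.mean() if len(xs) else 0)
E
```

```text
[0.47238825 0.21394019 0.05793838] [-3.8  0.  -3.3] [0.02 1.06 0.09] 0.09925660017453573 9.8
left ear 36 325.3888888888889 213.61111111111111
right ear 21 377.2857142857143 203.04761904761904
33 325.6666666666667 213.5151515151515
14 379.0 201.85714285714286
```

Request:
{"name": "drive_tool", "arguments": {
  "motion": [
    [[0,0.02,0,-0.07,0],[0,0.03,0,-0.14,0],[0,0.04,0,-0.21,0],[0,0.05,0,-0.28,0],[0,0.07,0,-0.33,0],[0,0.07,0,-0.33,0]]
  ],
  "squeeze": 22
}}

```text
t: 10.4
tcp_pos: [0.475, 0.2144, 0.0684]
tool_rot: [0.996, 0.086, -0.001, 0.0]
force: [-5.4, 0.8, -4.0]
finger_gap: 0.095
gripper_force: 39.0
```

```bash
python3 chk.py s2
```

```text
[0.47492607 0.2143713  0.06833855] [-5.4 -0.8 -3.2] [0.02 1.27 0.07] 0.09728004609437092 10.45
left ear 39 325.7435897435897 213.17948717948718
right ear 28 376.35714285714283 203.57142857142858
```

View pics/s2c.png

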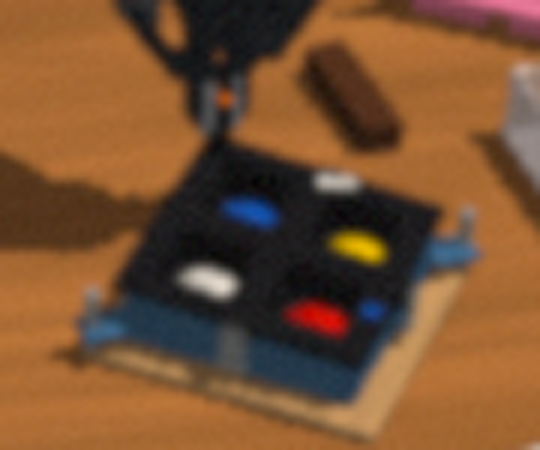

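The crop shows the palette tilted, with its thumb-grip corner up, while the tray ears are still at their starting height (left ear row 213). Peeling further.

Request:
{"name": "drive_tool", "arguments": {
  "motion": [
    [[0,0.02,0,-0.07,0],[0,0.04,0,-0.14,0],[0,0.05,0,-0.21,0],[0,0.06,0,-0.28,0],[0,0.08,0,-0.35,0],[0,0.1,0,-0.4,0],[0,0.1,0,-0.4,0]]
  ]
}}

```text
t: 11.15
tcp_pos: [0.4785, 0.215, 0.0805]
tool_rot: [0.996, 0.086, -0.0, 0.0]
force: [-5.2, -0.3, -1.6]
finger_gap: 0.099
gripper_force: 39.1
```

```bash
python3 chk.py s3
```

```text
[0.47856753 0.21499499 0.08048965] [-5.7 -0.2 -1.8] [-0.06  1.22  0.05] 0.09774824880122121 11.2
left ear 42 325.5952380952381 213.16666666666666
right ear 31 376.258064516129 203.74193548387098
```

Request:
{"name": "drive_tool", "arguments": {
  "motion": [
    [[0,0.02,0,-0.07,0],[0,0.04,0,-0.13,0],[0,0.04,0,-0.13,0]]
  ]
}}

```text
t: 11.5
tcp_pos: [0.4798, 0.2152, 0.0844]
tool_rot: [0.996, 0.086, -0.0, 0.0]
force: [-5.3, 0.3, -2.1]
finger_gap: 0.096
gripper_force: 39.0
```

Request:
{"name": "drive_tool", "arguments": {
  "motion": [
    [[0,0,0,0,0],[0,0,0,0,0],[0,0,0,-0.07,0],[0,0,0,-0.14,0],[0,0,0,-0.2,0],[0,0,0,-0.2,0]]
  ],
  "squeeze": 100
}}

```text
t: 12.1
tcp_pos: [0.4844, 0.2159, 0.0915]
tool_rot: [0.996, 0.086, 0.005, -0.0]
force: [-0.1, 0.5, -1.1]
finger_gap: 0.083
gripper_force: 98.1
```

```bash
python3 chk.py s4
```

```text
[0.48394782 0.21577756 0.09133477] [ 0.1  0.1 -0.7] [-0.04  0.15 -0.04] 0.08464458822556863 12.15
left ear 41 326.219512195122 212.390243902439
right ear 28 376.64285714285717 203.14285714285714
```

View pics/s4c.png

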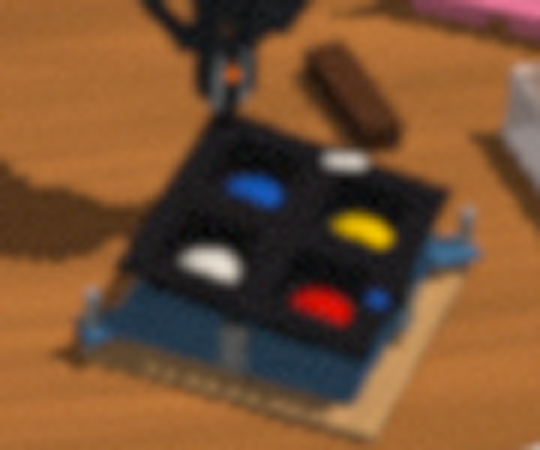

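The tray is still down and the palette is free: the force is near zero and the far corner is just leaving the rim. Lifting straight up.

Request:
{"name": "drive_tool", "arguments": {
  "motion": [
    [[0,0,0,-0.2,0],[0,0,0,-0.4,0],[0,0,0,-0.7,0],[0,0,0,-1.2,0],[0,0,0,-2,0],[0,0,0,-3,0],[0,0,0,-4,0],[0,0,0,-4,0],[0,0,0,-4,0]]
  ]
}}

```text
t: 13.05
tcp_pos: [0.4804, 0.2153, 0.211]
tool_rot: [0.996, 0.086, 0.001, -0.0]
force: [-0.7, 0.4, -1.9]
finger_gap: 0.086
gripper_force: 98.1
```

Run:
```python
from h import *
m,a=snap("scene","s5"); print(manip.sense()["tcp_pos"],manip.sense()["force"].round(1))
cv2.imwrite("pics/s5c.png",cv2.resize(a[110:235,285:410],None,fx=4.5,fy=4.5,interpolation=cv2.INTER_CUBIC)[:,:,::-1])
```

```text
[0.4795413  0.21515025 0.20989313] [ 0.5 -0.4 -2.2]
```

View pics/s5c.png

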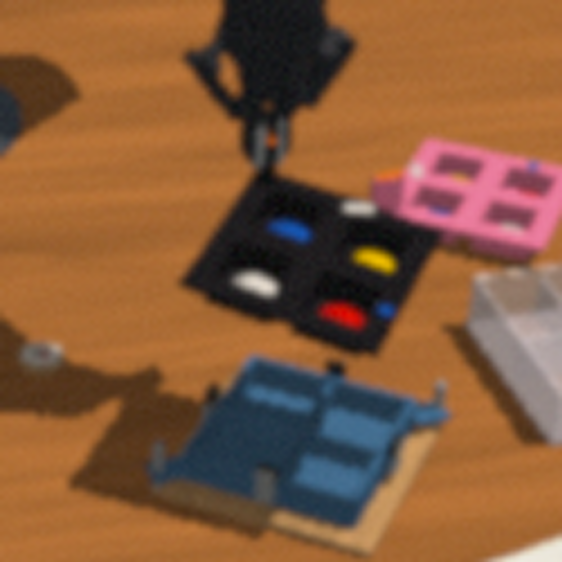

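The palette is free and tilted about 11°, with its far corner low, and the tray is back down in the cradle. I'll level it by pressing it lightly on the empty table patch around top pixel (348,180), between the cradle, pad, mug and charms, letting it pivot in the pads.

Run:
```python
from h import *
m=manip.camera_model("top"); c=plane(m,[[348,178]],0)[0]; print(c)
for n,p in dict(post=[304,180],pad=[392,158],mug=[386,118],ch1=[325,236],ch2=[346,237],bot=[336,118]).items(): print(n,(plane(m,[p],.0)[0]-c).round(3))
plan(c[0]-.0966,c[1]-.0165,.21,-80.3)
```

```text
[ 0.59156941 -0.01478737  0.        ]
post [-0.003  0.128  0.   ]
pad [ 0.056 -0.13   0.   ]
mug [ 0.174 -0.115  0.   ]
ch1 [-0.167  0.07   0.   ]
ch2 [-0.171  0.01   0.   ]
bot [0.177 0.031 0.   ]
plan [-0.91  8.18 -0.  ] yaw 0.02 cur -80.1 q6 1.61 t 13.1
```

Request:
{"name": "drive_tool", "arguments": {
  "motion": [
    [[0,-0.3,4,0,0],[0,-0.6,8.2,0,0],[0,-0.6,8.2,0,0],[0,-0.6,8.2,0,0],[0,-0.6,8.2,0,0],[0,-0.6,8.2,0,0],[0,-0.6,8.2,0,0],[0,-0.6,8.2,0,0]]
  ]
}}

```text
t: 13.9
tcp_pos: [0.5036, -0.0292, 0.2089]
tool_rot: [0.996, 0.086, -0.001, -0.001]
force: [0.1, 0.4, -0.9]
finger_gap: 0.083
gripper_force: 98.3
```

Request:
{"name": "drive_tool", "arguments": {
  "motion": [
    [[0,0,0,1,0],[0,0,0,2,0],[0,0,0,3,0],[0,0,0,3.8,0],[0,0,0,4.2,0],[0,0,0,4.2,0]]
  ]
}}

```text
t: 14.5
tcp_pos: [0.5034, -0.0285, 0.0825]
tool_rot: [0.996, 0.087, -0.002, -0.001]
force: [-1.1, 0.1, -1.9]
finger_gap: 0.083
gripper_force: 98.2
```

Run:
```python
from h import *
s=manip.sense(); print(s["tcp_pos"],s["force"].round(1)); plan(s["tcp_pos"][0],s["tcp_pos"][1],.037,-80.3)
```

```text
[ 0.50337801 -0.02854047  0.0825178 ] [-1.1  0.1 -1.9]
plan [0.01 0.   1.52] yaw 0.04 cur -80.0 q6 1.12 t 14.5
```

Request:
{"name": "drive_tool", "arguments": {
  "motion": [
    [[0,0,0,0.2,0],[0,0,0,0.4,0],[0,-0.04,0,0.6,0],[0,-0.1,0,0.8,0],[0,-0.16,0,1.0,0],[0,-0.22,0,1.2,0],[0,-0.25,0,1.3,0],[0,-0.27,0,1.4,0],[0,-0.27,0,1.4,0]]
  ],
  "squeeze": 22
}}

```text
t: 15.4
tcp_pos: [0.4964, -0.0317, 0.0421]
tool_rot: [0.996, 0.086, -0.0, -0.0]
force: [-3.7, -0.5, 3.2]
finger_gap: 0.085
gripper_force: 99.0
```

Request:
{"name": "drive_tool", "arguments": {
  "motion": [
    [[0,-0.02,0,0.06,0],[0,-0.03,0,0.12,0],[0,-0.04,0,0.18,0],[0,-0.05,0,0.23,0],[0,-0.05,0,0.23,0]]
  ]
}}

```text
t: 15.9
tcp_pos: [0.4948, -0.0318, 0.035]
tool_rot: [0.996, 0.086, -0.0, -0.0]
force: [-3.3, -1.1, 3.6]
finger_gap: 0.081
gripper_force: 98.8
```

Request:
{"name": "drive_tool", "arguments": {
  "motion": [
    [[0,0,0,-0.3,0],[0,0,0,-1,0],[0,0,0,-2.2,0],[0,0,0,-3.5,0],[0,0,0,-5,0],[0,0,0,-5,0],[0,0,0,-5,0]]
  ]
}}

```text
t: 16.6
tcp_pos: [0.4958, -0.0318, 0.1862]
tool_rot: [0.996, 0.087, 0.001, 0.0]
force: [-0.5, -0.4, -1.6]
finger_gap: 0.083
gripper_force: 98.1
```

Run:
```python
from h import *
s=manip.sense(); print(s["tcp_pos"],s["force"].round(1)); plan(.549,-.217,.184,-80.3)
```

```text
[ 0.49579233 -0.0317686   0.18618445] [-0.5 -0.4 -1.6]
plan [0.68 6.39 0.08] yaw 0.03 cur -80.1 q6 1.11 t 16.6
```

Request:
{"name": "drive_tool", "arguments": {
  "motion": [
    [[0,0.1,1,0,0],[0,0.3,2.2,0,0],[0,0.5,3.5,0,0],[0,0.6,5,0,0],[0,0.7,6,0,0],[0,0.7,6.4,0,0],[0,0.7,6.4,0,0],[0,0.7,6.4,0,0],[0,0.7,6.4,0,0],[0,0.7,6.4,0,0]]
  ]
}}

```text
t: 17.6
tcp_pos: [0.5485, -0.2155, 0.185]
tool_rot: [0.996, 0.087, -0.0, -0.0]
force: [-0.8, -0.5, -1.6]
finger_gap: 0.083
gripper_force: 98.0
```

Run:
```python
from h import *
s=manip.sense(); print(s["tcp_pos"],s["force"].round(1),s["gripper_force"])
plan(.549,-.217,.184,-80.3)
mt,t=snap("top","t9"); ms,sc=snap("scene","s9")
def blobs(m,a,z=.17):
    h=cv2.cvtColor(a,cv2.COLOR_RGB2HSV).astype(int); H,S,V=h[...,0],h[...,1],h[...,2]; q=proj(m,[.64,-.2,z])[0].astype(int); print("exp",q)
    r=np.zeros(H.shape,bool); r[max(0,q[1]-42):q[1]+42,q[0]-42:q[0]+42]=1; out={}
    for n,k in dict(red=((H<8)|(H>172))&(S>150)&(V>100),yellow=(H>20)&(H<32)&(S>150)&(V>120),blue=(H>100)&(H<125)&(S>130)&(V>90)).items():
        nn,l,st,c=cv2.connectedComponentsWithStats((k&r).astype(np.uint8)); 
        if nn>1: i=1+st[1:,4].argmax(); out[n]=c[i]; print(n,st[i])
    b=r&(V<70); nn,l,st,c=cv2.connectedComponentsWithStats(b.astype(np.uint8)); i=1+st[1:,4].argmax(); print("black",st[i],c[i])
    return out
A=blobs(mt,t); B=blobs(ms,sc)
for n in A:
    if n in B:
        o1,v1=ray(mt,[A[n]]); o2,v2=ray(ms,[B[n]]); v1=v1[0];v2=v2[0]
        x=np.linalg.lstsq(np.c_[v1,-v2],o2-o1,rcond=None)[0]; p,q=o1+v1*x[0],o2+v2*x[1]; print(n,(p+q)/2,np.linalg.norm(p-q))
h=cv2.cvtColor(t,cv2.COLOR_RGB2HSV).astype(int); r=np.zeros(h.shape[:2],bool); r[145:178,448:480]=1; r&=((h[...,0]<8)|(h[...,0]>172))&(h[...,1]>110); ys,xs=np.nonzero(r); print(sorted(zip(xs.tolist(),ys.tolist())))
```

```text
[ 0.54850112 -0.21554702  0.18500315] [-0.8 -0.5 -1.6] 98.03856253623962
plan [0.01 0.05 0.03] yaw 0.04 cur -80.0 q6 0.83 t 17.6
exp [425 150]
red [413 125  15  15 164]
yellow [399 146  15  15 164]
blue [420 160  15  15 168]
black [ 388  111   76   81 2334] [427.09254499 148.99143102]
exp [218 196]
red [219 207   9   5  34]
yellow [232 195   7   5  25]
blue [213 189   7   5  22]
black [ 176  172   76   46 1464] [213.94945355 197.22062842]
red [ 0.6906324  -0.18926633  0.15930291] 0.0005480013823838595
yellow [ 0.63718507 -0.15168731  0.16006274] 0.0004844093156488967
blue [ 0.59986492 -0.20532631  0.16134217] 0.00011555112205192108
[]
```

Triangulated from both views, the palette's centre is (0.645, -0.197) against the pad at (0.646, -0.200). It is level to about 1.5°, with the underside near 15 cm, and at rest. Handing in.

```bash
python3 -c "
from station import manip
print(manip.sense()['qd'].round(3)); print(manip.sign_off())"
```

```text
[-0.006  0.001 -0.009 -0.     0.    -0.001]
the job is handed in; nothing more can be done
None
```

The job is handed in, though no verdict came back: pointer set on the green mark (about 0.78 by image, hidden from the top camera at the final check), palette peeled off with the blue tray left down, and held level and at rest over the pad with its underside about 15 cm up.

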